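Scan the book's cover

TASK

Get the paperback's cover scanned: take the wooden reading ruler off the book and slide it flat into the slot of the wooden holder as far as it goes, then push the book along the table until it sits flush against both rails of the scanner's corner stop. Then press the scan button - the larger of the two round buttons - fully down, keep it down for a full second and let it come up again. Never press the smaller button, and leave the mug and the spectacles where they are.

Things in the scene. Friction and masses are not known exactly. Their poses are not given: they have to be found in the camera images.
- scanner: Scanner fixed to the table: black L of two rails, 18 mm high, 14 mm thick. Origin on the table at the L's inside corner. Back rail's inner face is x = 0, from y = 0 to -250 mm; side rail's is y = 0, from x = 0 to -100 mm. The book belongs at -x, -y. Outside the corner (+x, +y): a 70 x 70 x 30 mm foot and a 190 mm high camera column whose head overhangs the corner under 10 mm.
- book: Greyish paperback, 130 mm along x, 190 mm along y, 24 mm thick, about 0.4 kg, flat on the table; slides when pushed at an edge. Origin: centre of its underside. It starts turned at most 0.3 rad from the scanner, short of both rails; flush against both, its origin is at x = -65, y = -95 mm in the scanner's frame
- ruler: Flat light-wood reading ruler lying on the book at the start, its long way roughly along the book's long way: 160 mm along its x, 34 mm along y, 8 mm thick, about 50 g, both ends alike, either end may go in first. Origin: centre of its underside, z up
- ruler_mid (a point): The middle of the reading ruler, 4 mm above its underside
- holder: Dark wood block fixed to the table, 108 mm along x, 68 along y, 60 high. Origin: centre of its underside. One level slot, open only in the -x face: 44 mm wide (y), 14 mm high (36 to 50 mm above the table), 100 mm deep (+x), closed at the far end; a 20 mm gap in its roof runs from the mouth to x = 34 mm. With the ruler home, 60 mm of it stands out and its middle is at x = -34 mm
- holder_mouth (a point): Middle of the lower edge of the slot's mouth, in the block's -x face, 36 mm above the table; axes as the holder: +x points into the slot
- scan_button_top (a point): Centre of the top of the scan button, the larger of the two white round buttons (44 mm diameter), about 40 mm above the table when up, on an 80 x 80 x 22 mm grey puck fixed to the table, with a black collar; z up. Which of the two pucks stands nearer the robot changes from start to start
- scan_button (a joint): Travel of the scan button in m: 0 up, 0.006 fully down; a spring, 1.5 N at the start of its travel and 5 N fully down; it comes up by itself. It counts as fully down beyond 0.005
- power_button_top (a point): Centre of the top of the power button, the smaller of the two white round buttons (22 mm diameter), on a puck of the same kind; not to be pressed
- power_button (a joint): Travel of the power button in m: 0 up, 0.006 fully down
- mug: White ceramic mug, 84 mm diameter, 95 mm high, standing on the table, handle at its +y side; origin: centre of its underside; a bystander
- spectacles: Dark red folded spectacles, about 120 mm along y, 30 mm along x, 40 mm high; origin: centre of the underside of the lens front; a bystander
Mind the look-alikes: they are no part of the job. Several things have the shape of the ruler; the one meant has the colours described above.

How it is judged (in metres and radians):
On the way, in this order (a step that is already met when the one before it is completed fails the run):
1. the reading ruler lies fully home in the holder's slot (x of ruler_mid in the frame of holder between -0.044 and -0.028 m and y of ruler_mid in the frame of holder between -0.008 and 0.008 m and z of ruler_mid in the frame of holder between 0.034 and 0.048 m and angle between the x axis of ruler and the x axis of holder, either way round below 0.12 rad and linear speed of ruler below 0.02 m/s and contact force between the fingers and ruler below 0.3 N), for 0.2 s.
2. the book lies flush against both rails (x of book in the frame of scanner between -0.071 and -0.059 m and y of book in the frame of scanner between -0.101 and -0.089 m and angle between the x axis of book and the x axis of scanner, either way round below 0.06 rad and angle between book's own z axis and vertical below 0.05 rad and linear speed of book below 0.02 m/s), for 0.2 s.
3. the scan button is held fully down (one second asked, 0.8 s needed) (value of joint scan_button above 0.005 m), for 0.8 s.
4. the scan button is let up again (value of joint scan_button below 0.001 m), for 0.1 s.
At the end, for the whole second after the job is handed in: The reading ruler lies in the holder's slot within 10 mm of the slot's far end, the book is flush with both rails (within 6 mm and 0.06 rad), both lie still, and both buttons are up (all of step 2 and x of ruler_mid in the frame of holder between -0.044 and -0.028 m and y of ruler_mid in the frame of holder between -0.008 and 0.008 m and z of ruler_mid in the frame of holder between 0.034 and 0.048 m and angle between the x axis of ruler and the x axis of holder, either way round below 0.12 rad and linear speed of ruler below 0.02 m/s and value of joint each of scan_button, power_button below 0.001 m); the robot touches nothing.
It fails at once if the smaller button is pressed (value of joint power_button above 0.003 m).
It fails at once if the mug is moved by more than 25 mm or tipped (distance of mug from where it was at the start of the episode above 0.025 m or angle between mug's own z axis and vertical above 0.4 rad).
It fails at once if the spectacles are moved by more than 25 mm (distance of spectacles from where it was at the start of the episode above 0.025 m).
It also fails if it takes over 69 s, if anything falls off the work surface, if the arm or the gripper's body presses on something with over 40 N, if the wrist force passes 120 N, or if a joint passes its speed limit or range.

ROBOT

A 6-joint arm with a two-finger parallel gripper is mounted at the origin on the work surface. World frame = base frame: x ahead of the robot, y to its left, z up, the work surface at z = 0. Lengths are in mm, angles in rad, forces in N, time in s.
With the tool pointing down it reaches from about 400 to 825 mm from the base axis. Payload 7 kg.
Tool frame: the origin (TCP) lies at the very end of the fingers, on their centre line; the grasp point (between the pads) lies 19 mm behind it; z points along the fingers, y is the line along which they close (so a half turn about z gives the same grasp; the last joint's range is limited). The gripper opens to 88 mm and grips with 3 to 60 N. Pads are 19 mm wide; open, the fingers measure 130 mm over their backs; the gripper's body (78 mm by 193 mm) begins 47 mm behind the grasp point.
Start: joints at [1.562, 0.359, 0.012, 0, -1.224, -0.288], TCP at [197.421, 645.461, 226.561] pointing down, gripper open.
Joint ranges: [-3.07, 3.07], [-1.43, 2.12], [-1.02, 1.25], [-3.03, 1.67], [-3.05, -0], [-3.03, 3.03]. Speed limits (rad/s): [2.39, 2.39, 3.01, 3.14, 3.14, 3.14].

INTERFACE

Orientations are given as a unit quaternion [x, y, z, w].
In Python, from plant import bot gives the robot as it stands. Calls block until the motion is done:
- bot.move_ptp(position, orientation): joint-space move of the TCP to a pose.
- bot.line_to(position, velocity=150, ori=None): straight line of the TCP; ori=None keeps the orientation; velocity is the mean speed in mm/s.
- bot.move_joints(angles): joint-space move.
- bot.move_gripper(opening, force=None): finger opening in mm; force is the grip in N (None keeps the last); returns when the fingers have stopped.
- bot.pause(seconds).
- bot.solve_ik(position, orientation): joint angles nearest the present ones, or None.
- bot.read_state(): the state.
- bot.camera(name): name is "scene" or "top" or "wrist"; returns the picture (480x640x3 uint8, red, green, blue); there is no depth.
- bot.get_calibration(name): a dict with "fx", "fy", "cx", "cy" (pixels), "view" (4x4, takes a point from world to camera coordinates); the wrist camera has in their place "T_tool_cam" (4x4, takes a point from camera to tool coordinates, whose origin is the TCP and whose axes are the flange's). Camera axes: x right, y up, looking along -z (the intrinsics and any distortion apply to the point x, -y, -z); pixel columns grow to the right and rows downward; lengths in mm; the calibration is good to about 2 mm. A picture is of the moment at which its call begins: read the wrist's pose just before it. get_calibration takes no time and is no camera call.
A pose or a line that the arm cannot do raises bot.Unreachable and nothing moves.
- bot.close_job(): hands the job in; it is judged then, once.
The state is a dict: "t": time; "joint_pos": joint angles; "qvel": joint speeds; "tau": joint torques, N m; "tcp_pos": TCP position; "eef_rot": TCP orientation; "contact_force": force on the tool from outside, world axes, zero at the start; "moment": the same for the moment, N m; "width": finger opening in mm; "finger_force": force on a finger pad.
Only numpy, scipy, OpenCV 4.12 (cv2) and the standard library are available. Lean on these libraries where they do the work, as an engineer would, in place of code of your own. Each camera call takes 0.05 s, during which the arm holds its last target. There are 200 camera calls.

## Working session

There is one attempt and no reset: what is moved stays moved. The work goes in short steps, each a Python script; the robot and the scene stay as the last script left them, time stands still between calls to the robot, and variables do not carry over. Pictures are saved under pics/ and viewed, at most 10 in all, crops included, and the job is handed in when it is done.

```bash
mkdir -p pics; python3 - <<'E'
from plant import bot
import cv2
for n in("top","scene"):
    im=bot.camera(n); cv2.imwrite(f"pics/{n}0.png",im[:,:,::-1]); c=bot.get_calibration(n); print(n,c)
print(bot.get_calibration("wrist")); print(bot.read_state())
E
```

```text
top {'fx': 547.5964802779602, 'fy': 547.5964802779602, 'cx': 324.4189196833879, 'cy': 242.17631292338243, 'view': array([[ 1.22476587e-02, -9.99913370e-01,  4.82163420e-03,
        -5.10483758e+01],
       [ 9.75919805e-01,  1.30037299e-02,  2.17741674e-01,
        -4.59482347e+02],
       [-2.17785510e-01,  2.03870260e-03,  9.75994526e-01,
        -1.34566833e+03],
       [ 0.00000000e+00,  0.00000000e+00,  0.00000000e+00,
         1.00000000e+00]])}
scene {'fx': 501.6020154325155, 'fy': 501.6020154325155, 'cx': 322.31420227116786, 'cy': 235.35564351577776, 'view': array([[ 2.83677974e-01,  9.58919534e-01,  3.66269300e-04,
        -7.19109939e+01],
       [-5.20761174e-01,  1.53736468e-01,  8.39745734e-01,
         1.89323351e+02],
       [ 8.05192279e-01, -2.38408108e-01,  5.42979712e-01,
        -1.46716412e+03],
       [ 0.00000000e+00,  0.00000000e+00,  0.00000000e+00,
         1.00000000e+00]])}
{'fx': 345.5522407512954, 'fy': 345.5522407512954, 'cx': 316.98967942588814, 'cy': 241.7304340134446, 'T_tool_cam': array([[-2.75472468e-04,  9.65589947e-01,  2.60069178e-01,
         7
[... 287 characters left out ...]
int_pos': array([ 1.56213096e+00,  3.59350669e-01,  1.11539930e-02, -3.21154925e-04,
       -1.22413367e+00, -2.88087292e-01]), 'qvel': array([ 2.65569096e-04, -2.13375133e-03,  1.33118861e-03,  4.72292600e-04,
        3.34023670e-04,  6.01242090e-05]), 'tau': array([-3.33670185e-03, -5.84165311e+01,  2.93753082e+01,  7.01569766e+00,
        1.01664191e-02, -5.20884669e-05]), 'tcp_pos': array([197.28277869, 645.05547013, 225.69275311]), 'eef_rot': array([ 9.89004027e-01, -1.47886523e-01, -4.27009239e-05,  7.80559201e-04]), 'contact_force': array([ 0.42803479,  0.65246285, -0.68459519]), 'moment': array([ 0.02920534, -0.0097792 ,  0.00119764]), 'finger_force': 0.0, 'width': 87.70712874629858}
```

View pics/top0.png

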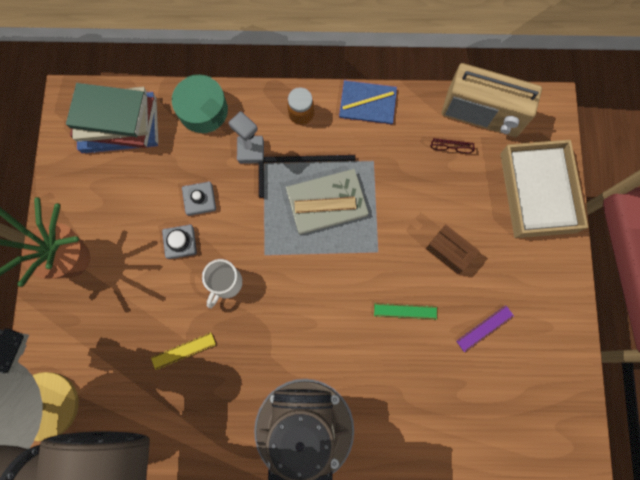

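View pics/scene0.png

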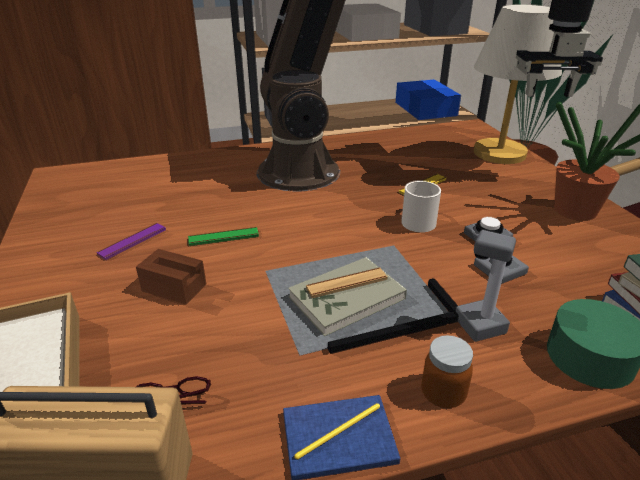

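The top view (up is world +x, left is +y) shows the scanner corner at about (265,160). The book is around (328,201) with the ruler at (325,205), and the holder is at (456,250). The big button is at (177,240), the small one at (197,196), the mug at (221,280) and the spectacles at (453,146). The green, purple and yellow bars are decoys.

```bash
cat > h.py <<'E'
import numpy as np, cv2
from plant import bot
from scipy.spatial.transform import Rotation as R
def ray(name,uv,st=None):
    c=bot.get_calibration(name)
    d=np.array([(uv[0]-c["cx"])/c["fx"],-(uv[1]-c["cy"])/c["fy"],-1.])
    if name=="wrist":
        T=np.eye(4);T[:3,:3]=R.from_quat(st["eef_rot"]).as_matrix();T[:3,3]=st["tcp_pos"]
        M=T@c["T_tool_cam"]
    else: M=np.linalg.inv(c["view"])
    return M[:3,3],M[:3,:3]@d
def px(name,uv,z,st=None):
    o,d=ray(name,uv,st); return o+d*(z-o[2])/d[2]
def down(yaw):  # tool z down, tool y (closing) along world angle yaw+90deg ; tool x along yaw
    return (R.from_euler('z',yaw)*R.from_euler('x',np.pi)).as_quat()
def save(im,n,crop=None,s=1):
    if crop: a,b,c,d=crop; im=im[b:d,a:c]
    cv2.imwrite(f"pics/{n}.png",cv2.resize(im,None,fx=s,fy=s,interpolation=cv2.INTER_CUBIC)[:,:,::-1])
E
python3 - <<'E'
from h import *
im=cv2.imread("pics/top0.png")[:,:,::-1]
save(im,"crop",(160,130,490,280),2.4)
for n,uv,z in [("corner",(265,161),18),("book",(328,201),24),("ruler",(325,205),32),("holder",(456,250),60),("big",(177,240),40),("small",(197,196),40),("mug",(221,278),95),("specs",(453,146),20)]: print(n,px("top",uv,z).round())
E
```

```text
corner [690. 118.  18.]
book [578. -53.  24.]
ruler [564. -46.  32.]
holder [ 442. -378.   60.]
big [463. 334.  40.]
small [582. 290.  40.]
mug [358. 205.  95.]
specs [ 739. -391.   20.]
```

View pics/crop.png

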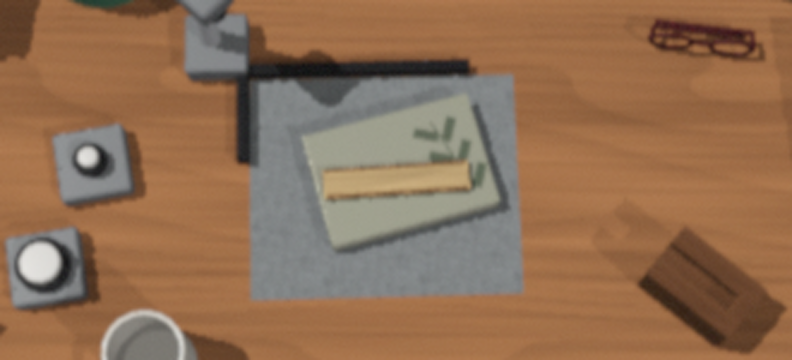

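The holder's roof gap starts at its upper-left end, so the mouth faces (+x, +y) and insertion runs towards (-x, -y). Next I'll take close wrist pictures over the book and the holder.

```bash
python3 - <<'E'
from h import *
import pickle
S={}
for n,p,y in [("wb",(560,-20,230),-np.pi/2),("wh",(480,-330,200),-np.pi/2-.6)]:
    for yy in (y,y+np.pi):
        q=bot.solve_ik(p,down(yy)); print(n,yy,q)
    best=min((yy for yy in (y,y+np.pi) if bot.solve_ik(p,down(yy)) is not None),key=lambda yy:abs(bot.solve_ik(p,down(yy))[5]))
    bot.move_ptp(p,down(best)); bot.pause(.3)
    st=bot.read_state(); S[n]=st; im=bot.camera("wrist"); save(im,n); print(st["t"],st["tcp_pos"],best)
pickle.dump(S,open("S.pkl","wb"))
E
```

```text
wb -1.5707963267948966 [ 0.31364518  0.16854356 -0.2391976   0.         -1.16305517 -0.31364518]
wb 1.5707963267948966 [ 0.31364518  0.16854356 -0.2391976   0.         -1.16305517  2.82794748]
3.075 [560.037422   -19.69063159 229.96768167] -1.5707963267948966
wh -2.1707963267948966 [-0.26675337  0.22663385 -0.23616223  0.         -1.10800025 -0.33324663]
wh 0.9707963267948965 [-0.26675337  0.22663385 -0.23616223  0.         -1.10800025  2.80834602]
4.65 [ 480.51200731 -329.29195055  200.13543963] -2.1707963267948966
```

View pics/wb.png

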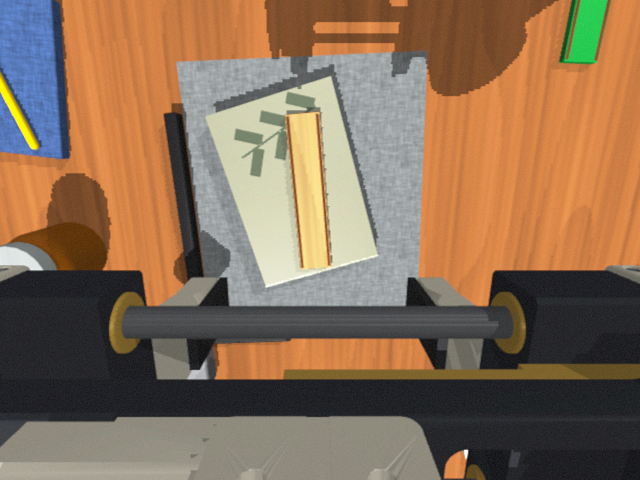

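View pics/wh.png

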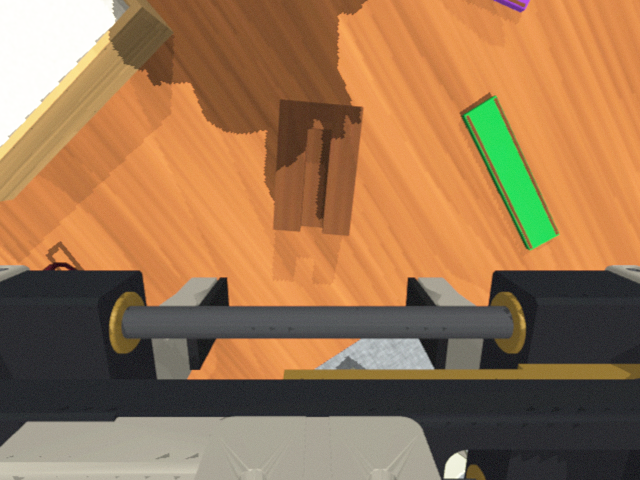

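The first picture shows the ruler's top corners at about (288,113), (319,112), (329,267) and (303,269), and the book's top at (206,115), (332,76), (377,255) and (267,286). The second shows the holder's top at (280,100), (362,107), (350,235) and (274,230), with the gap open at the near end, as expected for the mouth. I'll check these against the known sizes.

```bash
python3 - <<'E'
from h import *
import pickle
S=pickle.load(open("S.pkl","rb"))
def rep(n,im,pts,z,st=None):
    P=np.array([px(im,p,z,st)[:2] for p in pts]); L=[np.linalg.norm(P[i]-P[(i+1)%4]) for i in range(4)]
    d=(P[0]+P[1]-P[2]-P[3]); print(n,P.round().tolist(),"L",np.round(L),"c",P.mean(0).round(1),"ang",np.arctan2(d[1],d[0]).round(3))
wb,wh=S["wb"],S["wh"]
rep("ruler",'wrist',[(288,113),(319,112),(329,266),(303,269)],32,wb)
rep("book",'wrist',[(206,115),(332,76),(377,255),(267,286)],24,wb)
rep("holder",'wrist',[(280,100),(362,107),(350,235),(274,230)],60,wh)
for z in (0,): print("mat",[px('wrist',p,z,wb)[:2].round() for p in [(178,63),(427,52)]])
print("rail back outer/inner", [px('wrist',p,18,wb)[:2].round() for p in [(165,114),(181,113),(199,262)]])
T=lambda u,v:(160+u/2.4,130+v/2.4)
rep("bookT",'top',[T(468,95),T(500,205),T(336,248),T(303,137)],24)
rep("rulerT",'top',[T(470,161),T(470,188),T(325,199),T(323,170)],32)
rep("holderT",'top',[T(780,305),T(725,348),T(640,285),T(685,228)],60)
print("railT",[px('top',T(*p),18)[:2].round() for p in [(250,77),(468,73),(250,162),(237,162)]])
print("btn",px('top',T(42,262),40),px('top',T(89,157),40))
# refine button via brightness
im=cv2.imread("pics/top0.png",0)
for (x,y) in ((177,240),(197,196)):
    w=(im[y-16:y+17,x-16:x+17]>185); print(np.argwhere(w).mean(0)[::-1]+[x-16,y-16],w.sum())
E
```

```text
ruler [[589.0, -123.0], [559.0, -123.0], [547.0, 34.0], [576.0, 38.0]] L [ 30. 158.  29. 161.] c [567.6 -43.4] ang -1.495
book [[671.0, -121.0], [546.0, -157.0], [494.0, 24.0], [617.0, 61.0]] L [130. 189. 128. 190.] c [582.1 -48.2] ang -1.288
holder [[445.0, -435.0], [393.0, -393.0], [459.0, -309.0], [513.0, -351.0]] L [ 67. 107.  68. 108.] c [ 452.6 -372. ] ang -2.241
mat [array([ 703., -174.]), array([ 449., -184.])]
rail back outer/inner [array([ 714., -123.]), array([ 698., -124.]), array([694.,  35.])]
bookT [[666.0, -125.0], [540.0, -160.0], [489.0, 19.0], [615.0, 58.0]] L [132. 186. 132. 190.] c [577.5 -51.9] ang -1.294
rulerT [[587.0, -126.0], [556.0, -126.0], [542.0, 32.0], [575.0, 35.0]] L [ 31. 159.  33. 162.] c [564.9 -46.7] ang -1.486
holderT [[425.0, -450.0], [378.0, -391.0], [444.0, -304.0], [507.0, -354.0]] L [ 76. 109.  80. 127.] c [ 438.7 -374.6] ang -2.249
railT [array([687., 120.]), array([ 695., -125.]), array([587., 116.]), array([587., 131.])]
btn [465.39098981 332.45036639  40.        ] [583.42987817 289.56194142  40.        ]
[175.75257732 238.87628866] 194
[195.87179487 194.84615385] 39
```

Sizes match the stated ones within 3 mm, so I'll grip the ruler near its +y end and bring it in front of the slot.

```bash
cat >> h.py <<'E'
HC=np.array([452.6,-372.]); HA=-2.244; HD=np.array([np.cos(HA),np.sin(HA)]); HN=np.array([-HD[1],HD[0]])
def hp(s,z,n=0): return [*(HC+s*HD+n*HN),z]
E
python3 - <<'E'
from h import *
a=-1.493; g=np.array([567.3,-44])-48*np.array([np.cos(a),np.sin(a)])
bot.move_gripper(60)
bot.move_ptp([*g,110],down(a)); bot.line_to([*g,26.],100)
s=bot.read_state(); print(s["tcp_pos"],s["contact_force"])
bot.move_gripper(20,40); bot.pause(.2)
s=bot.read_state(); print(s["width"],s["finger_force"],s["contact_force"])
bot.line_to([*g,130],150)
bot.move_ptp(hp(-204,130),down(HA)); bot.line_to(hp(-204,41.5),150); bot.pause(.2)
st=bot.read_state(); im=bot.camera("wrist"); save(im,"pre"); print(st["t"],st["tcp_pos"],st["width"],st["eef_rot"])
import pickle; pickle.dump(st,open("pre.pkl","wb"))
im=bot.camera("scene"); save(im,"pre_s",(100,150,420,390),2.5)
E
```

```text
[564.09115209   3.90918185  26.53702141] [0.79345469 0.1838678  0.08063513]
33.23516643683583 39.976311922073364 [-1.31581043  1.3801409   4.33383542]
11.15 [ 580.56548472 -212.50003981   42.70494309] 33.39973252906949 [-4.33995609e-01  9.00914397e-01 -5.26806779e-04  8.84501565e-04]
```

View pics/pre.png

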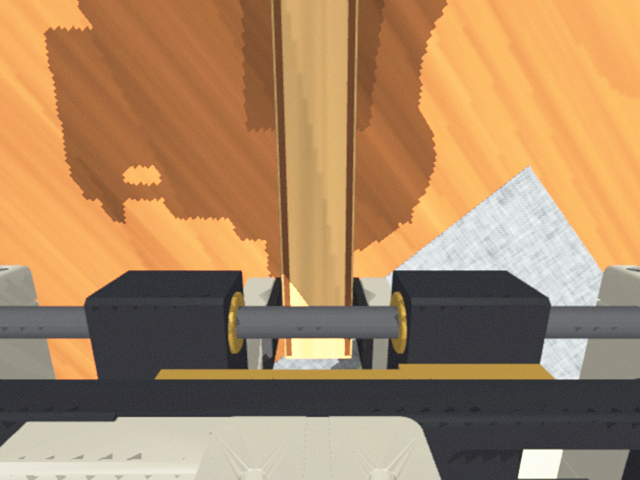

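View pics/pre_s.png

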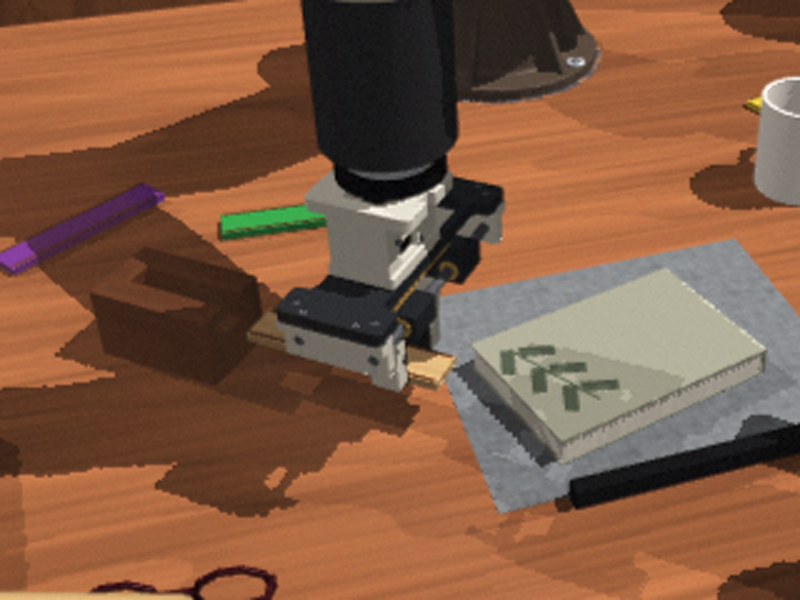

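The ruler sits level and straight in the grip (edges symmetric about column 316), its leading end just short of the mouth. I'll insert it in steps and watch the force.

```bash
python3 - <<'E'
from h import *
bot.line_to(hp(-204,40.8),50); f0=bot.read_state()["contact_force"]
s=-204
while s<-78:
    s+=10 if s<-110 else 3
    bot.line_to(hp(s,40.8),60)
    st=bot.read_state(); f=st["contact_force"]-f0; fs=f[:2]@HD; q=st["tcp_pos"][:2]-HC
    print(s,round(q@HD,1),round(q@HN,1),round(st["tcp_pos"][2],1),"F",round(fs,1),round(f[:2]@HN,1),round(f[2],1))
    if fs<-8: break
print(st["t"])
E
```

```text
-194 -193.4 -0.1 40.8 F -0.4 0.1 -1.1
-184 -183.5 -0.0 40.8 F -1.3 -0.5 -0.3
-174 -173.6 -0.0 40.8 F -0.9 -0.0 0.9
-164 -163.6 -0.0 40.8 F 0.3 0.3 -0.2
-154 -153.6 -0.0 40.8 F -0.4 -0.2 0.6
-144 -143.6 -0.0 40.8 F -1.1 -0.6 -0.5
-134 -133.5 -0.0 40.8 F 0.3 -0.6 -0.4
-124 -123.6 -0.1 40.8 F -1.0 0.1 -1.5
-114 -113.6 -0.0 40.8 F 0.2 0.1 -0.0
-104 -103.6 -0.0 40.8 F -0.8 -0.8 0.1
-101 -100.9 -0.0 40.8 F -0.5 -0.7 -0.2
-98 -97.9 -0.0 40.8 F -0.0 0.1 -0.4
-95 -94.9 -0.0 40.8 F 0.0 -0.5 -1.1
-92 -91.8 -0.0 40.8 F 0.1 0.7 -0.2
-89 -88.8 -0.0 40.8 F -0.5 0.2 -1.1
-86 -85.8 -0.0 40.8 F -0.5 0.9 0.4
-83 -82.8 -0.0 40.8 F 0.3 -0.3 0.1
-80 -81.1 0.7 41.0 F -6.0 -0.2 0.0
-77 -80.8 1.7 41.4 F -18.3 -1.5 0.2
16.9167
```

The ruler bottomed out at s≈-81.5 mm, against -82 expected. I'll release it and push the book with both open fingers as a two-point pusher, first towards the back rail, then the side rail.

```bash
cat >> h.py <<'E'
C=np.array([691.,121.]); PS=.033; SX=np.array([np.cos(PS),np.sin(PS)]); SY=np.array([-np.sin(PS),np.cos(PS)])
def sc(x,y,z): return [*(C+x*SX+y*SY),z]
def push(f,a,b,ax,step=3,fmax=12):
    """steps along s from a to b, f(s)->pos; stop on reaction fmax along ax"""
    f0=bot.read_state()["contact_force"]; s=a
    while s<b:
        s=min(s+step,b); bot.line_to(f(s),40); st=bot.read_state(); F=(st["contact_force"]-f0)[:2]@ax
        q=st["tcp_pos"][:2]-C; print(round(s,1),np.round([q@SX,q@SY],1),round(F,1))
        if F<-fmax: break
    return s
E
python3 - <<'E'
from h import *
p=bot.read_state()["tcp_pos"]; bot.line_to(hp(-82.0,40.8),30)
bot.move_gripper(60); bot.pause(.3); print(bot.read_state()["finger_force"])
bot.line_to(hp(-84,130),150)
save(bot.camera("top"),"top1",(160,130,490,280),2.4)
bot.move_gripper(88)
X=-232;Y=-168
bot.move_ptp(sc(X,Y,120),down(PS)); bot.line_to(sc(X,Y,8),150); bot.pause(.2)
f=lambda s:sc(s,Y,8)
bot.line_to(f(-155),60); print(bot.read_state()["contact_force"])
s=push(f,-155,-125,SX)
bot.line_to(f(s-25),100); bot.pause(.1)
im=bot.camera("top"); save(im,"top2",(160,130,490,280),2.4); print(bot.read_state()["t"])
E
```

```text
0.0
[-0.47723075  0.56445977  0.02342036]
-152 [-151.8 -167.9] -0.5
-149 [-149.  -168.1] -0.9
-146 [-145.8 -168.1] -1.1
-143 [-142.7 -168. ] -0.3
-140 [-139.6 -168. ] -0.1
-137 [-138.8 -168.2] -6.7
-134 [-138.8 -168.5] -15.3
26.0917
```

View pics/top2.png

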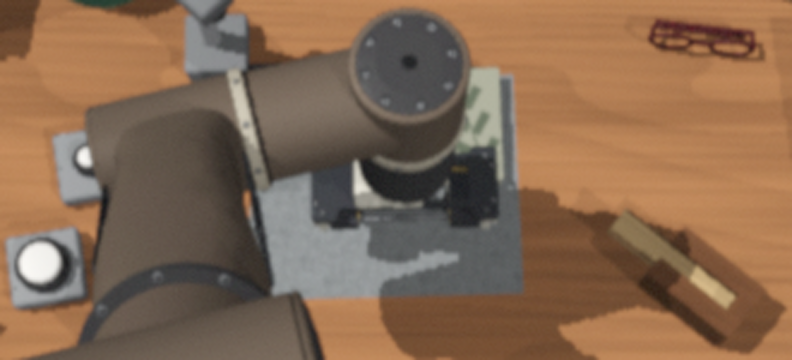

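The book is up against the back rail, and the ruler sits in the slot. Next is the push towards the side rail, then a second nudge on the back side.

```bash
python3 - <<'E'
from h import *
bot.line_to(sc(-159,-168,110),200)
bot.move_gripper(58)
X=-69; q=down(PS-np.pi/2)
bot.move_ptp(sc(X,-315,110),q); bot.line_to(sc(X,-315,8),150); bot.pause(.2)
f=lambda s:sc(X,s,8)
bot.line_to(f(-212),60)
s=push(f,-212,-188,SY)
bot.line_to(f(s-25),100); bot.line_to(f(s-25)[:2]+[110],200)
# nudge against back rail again
Y=-95
bot.move_gripper(88)
bot.move_ptp(sc(-165,Y,110),down(PS)); bot.line_to(sc(-165,Y,8),150); bot.pause(.2)
g=lambda s:sc(s,Y,8)
bot.line_to(g(-145),60)
s=push(g,-145,-130,SX)
bot.line_to(g(s-20),100); bot.line_to(g(s-20)[:2]+[120],200)
print(bot.read_state()["t"])
E
```

```text
-209 [ -69. -209.] -1.3
-206 [ -69.1 -206. ] -1.7
-203 [ -69.  -202.9] -1.8
-200 [ -69.  -199.9] -0.6
-197 [ -69.  -198.2] -10.0
-194 [ -69. -198.] -23.7
-142 [-142.  -95.] 1.1
-139 [-139.4  -95.2] -1.8
-136 [-139.3  -95.6] -10.0
-133 [-139.2  -96.1] -19.7
39.6083
```

Both pushes ended at firm stops close to the expected flush positions. Now I'll check the big button from the wrist and the book from the top.

```bash
python3 - <<'E'
from h import *
import pickle
bot.move_gripper(0)
bot.move_ptp([385,280,210],down(.6)); bot.pause(.25)
st=bot.read_state(); im=bot.camera("wrist"); pickle.dump(st,open("btn.pkl","wb"))
t=bot.camera("top"); a=cv2.resize(t[140:280,240:490],None,fx=1.9,fy=1.9,interpolation=cv2.INTER_CUBIC)
out=np.zeros((600,800,3),np.uint8); out[:320,:640]=im[:320]; out[325:325+a.shape[0],:a.shape[1]]=a; save(out,"btn")
print(px("top",(175.75,238.9),40), st["t"])
E
```

```text
[466.03351663 336.99155307  40.        ] 42.4833
```

View pics/btn.png

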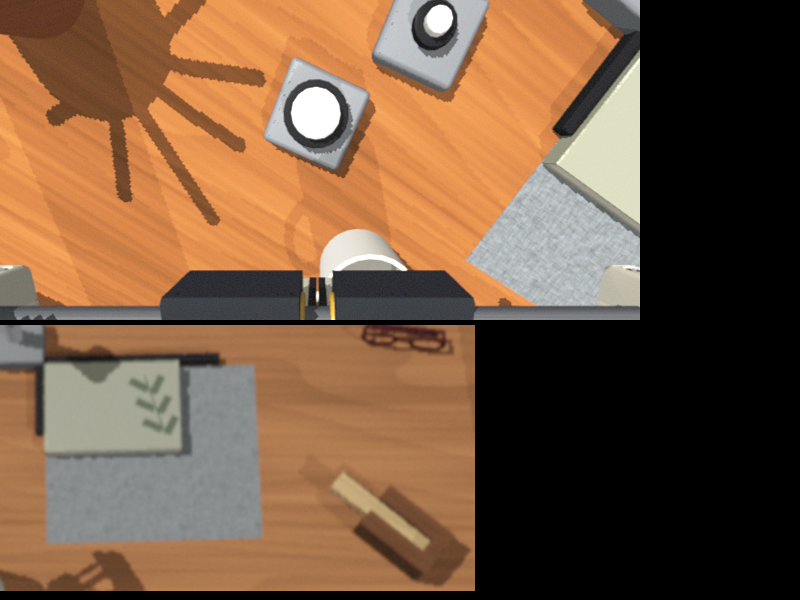

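The book lies flush in the corner, the ruler is in the slot, and the scan button's centre is at wrist pixel (316,112). Pressing it now.

```bash
python3 - <<'E'
from h import *
import pickle
st=pickle.load(open("btn.pkl","rb")); b=px("wrist",(316,112),40,st)[:2]; print(b)
assert np.linalg.norm(b-[467,335])<10
q=down(.6)
bot.move_ptp([*b,80],q); bot.line_to([*b,46],100); bot.pause(.2)
f0=bot.read_state()["contact_force"][2]; z=44
while z>30:
    z-=1.5; bot.line_to([*b,z],30); bot.pause(.05); s=bot.read_state(); F=s["contact_force"][2]-f0
    print(z,round(s["tcp_pos"][2],2),round(F,1))
    if F>14: break
t=s["t"]; bot.pause(1.15); s=bot.read_state(); print(s["tcp_pos"],s["contact_force"][2]-f0)
bot.line_to([*b,60],80); bot.line_to([*b,140],200); bot.pause(.3)
s=bot.read_state(); print(s["t"],s["contact_force"])
E
```

```text
[469.35635548 337.14656407]
42.5 42.83 1.6
41.0 41.23 2.1
39.5 39.7 3.4
38.0 38.32 5.2
36.5 38.08 16.2
[469.76845245 337.60170345  38.10025678] 16.5920683035307
47.9333 [-0.35879053 -0.40996616 -1.13947235]
```

The force profile fits the spring followed by a hard stop, but the exact contact height isn't clear. There is time for a second, finer press to confirm the full 6 mm of travel.

```bash
python3 - <<'E'
from h import *
b=[469.4,337.1]
def rd():
    v=[]
    for _ in range(4): s=bot.read_state(); v.append([s["tcp_pos"][2],s["contact_force"][2]]); bot.pause(.025)
    return np.mean(v,0)
bot.line_to([*b,50],150); bot.pause(.2); f0=rd()[1]
for z in (46,45,44,43.5,43,42,40,38.5,37.5,35.5):
    bot.line_to([*b,z],40); r=rd(); print(z,r[0].round(2),round(r[1]-f0,1))
bot.pause(1.15)
bot.line_to([*b,60],80); bot.line_to([*b,140],200); bot.pause(.3)
print(bot.read_state()["t"])
E
```

```text
46 45.82 0.2
45 44.94 0.5
44 44.14 1.8
43.5 43.6 2.0
43 43.08 2.5
42 42.07 2.8
40 40.05 4.6
38.5 38.58 4.8
37.5 38.22 11.2
35.5 37.89 26.0
54.9417
```

Contact came at about 44.2 mm and the hard stop at about 38.1 mm, so the button went its full 6 mm. Handing in.

```bash
python3 - <<'E'
from plant import bot
print(bot.close_job())
E
```

```text
the job is handed in; nothing more can be done
None
```

I handed the job in at about 55 s, with no verdict returned: the ruler is home in the holder, the book is flush in the scanner corner, the scan button was held fully down for over a second and released (twice, the second to confirm full travel), and the power button, mug and spectacles were left alone.

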